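# Load the resistance measuring rack from the soak plate in running order

## Robot

A 7-joint arm with a two-finger parallel gripper is mounted at the origin on a cart in front of the work surface, level with it; the furniture and walls round the work are solid. World frame = base frame: x ahead of the robot, y to its left, z up, the work surface at z = 0. Lengths are in m, angles in rad, forces in N, time in s.
With the tool pointing down it reaches from about 0.4 to 0.85 m from the base axis. Payload 10.4 kg.
Tool frame: the origin (TCP) lies midway between the tips of the shut fingers; the grasp point (between the pads) lies 19 mm behind it (arm.tcp_to_grasp is the distance from the TCP to the grasp point, in m); z points along the fingers, y is the line along which they close (so a half turn about z gives the same grasp; the last joint's range is limited). The gripper opens to 87 mm and grips with 3 to 60 N. Pads are 19 mm wide; open, the fingers measure 117 mm over their backs; the gripper's body (75 mm by 190 mm) begins 51 mm behind the grasp point.
Start: joints at [-1.337, 0.332, -0.065, 1.46, 0.022, 1.35, -0.088], TCP at [0.159, 0.605, 0.223] pointing down, gripper open.
Joint ranges: [-2.6, 2.6], [-0.5, 2.12], [-1.47, 1.34], [0.16, 2.42], [-1.27, 4.41], [0.06, 2.06], [-2.6, 2.6]. Speed limits (rad/s): [2.22, 2.22, 2.79, 2.79, 3.14, 3.14, 3.14].

## Interface

Orientations are given as a unit quaternion [w, x, y, z].
In Python, from plant import arm, open_jaws, close_gripper, kinematics, sensors, grab_frame, camera_info, job, models gives the robot as it stands. Calls block until the motion is done:
- arm.move_to(position, orientation): joint-space move of the TCP to a pose.
- arm.line_to(position, rotation=None, vel=0.15, force_limit=None): straight line of the TCP; rotation=None keeps the orientation; vel is the mean speed in m/s. With force_limit (N) it stops when the force on the tool has changed by that much, and returns True; else False.
- arm.set_joints(angles): joint-space move.
- open_jaws() and close_gripper(squeeze=None): open the fingers fully, or close them until they stop; squeeze is the grip in N (None keeps the last).
- arm.sleep(seconds).
- kinematics.ik(position, orientation): joint angles nearest the present ones, or None.
- sensors.observe(): the state.
- grab_frame(name): name is "scene" or "top"; returns (picture, depth): 420x560x3 uint8, red, green, blue; 420x560 float32, m along the optical axis (not along the pixel's ray), 0 where there is no reading.
- camera_info(name): a dict with "mtx" (3x3 intrinsics, pixels), "pose" (4x4, takes a point from camera to world coordinates). Camera axes: x right, y down, z forward; pixel columns grow to the right and rows downward; lengths in m; the calibration is good to about 2 mm. A picture is of the moment at which its call begins. camera_info takes no time and is no camera call.
A pose or a line that the arm cannot do raises arm.MotionError and nothing moves.
- job.hand_in(): hands the job in; it is judged then, once.
Trained networks look in the newest picture that a camera, given by its name, has taken for a name from the list of things; names that differ only in an ending like _2 or _b are one class to them, and where a whole thing is asked for, a point or a joint stands for the part that bears it (a point fixed in the world has none). Each returns a list of dicts, best first, with "conf" (0 to 1); they miss things now and then, are a little off and sometimes report something else, mostly with a low value. They report only what shows in the picture. A call takes as long as a camera call.
- models.outline_of(name, camera): "pixels" (420x560 bool, what is visible of it) and "box" ([left, top, width, height] in pixels, round what is visible of it).
- models.spot_point(name, camera): "location" ([column, row] in pixels: a listed point, or the origin of a listed thing).
The state is a dict: "time": time; "qpos": joint angles; "joint_vel": joint speeds; "joint_torque": joint torques, N m; "eef_pos": TCP position; "ee_rot": TCP orientation; "ft_force": force on the tool from outside, world axes, zero at the start; "torque": the same for the moment, N m; "grip_width": finger opening in m; "finger_force": force on a finger pad.
Only numpy, scipy, OpenCV 4.12 (cv2) and the standard library are available. Lean on these libraries where they do the work, as an engineer would, in place of code of your own. Each camera call takes 0.05 s, during which the arm holds its last target. There are 200 camera calls.

## Task

The four metal reference bars have come to room temperature in the saddles of the aluminium soak plate, where they lie in the running order of the measurement, from left to right as the robot sees them. Move them all to the bronze V notches of the four-terminal measuring rack in that same order, counted from its red terminal: the leftmost bar goes into the notches next to the red terminal, the next bar follows, and the rightmost ends up next to the black terminal. Lay each bar down gently, without dropping it, crosswise to the row, resting home in both of its notches and about centred on them.

Things in the scene. Friction and masses are not known exactly. Their poses are not given: they have to be found in the camera images.
- copper_bar: loose round bar, bare copper, reddish brown, 12 mm thick, 100 mm long, under 0.25 kg, with fine ring marks 20 mm either side of its middle. Origin at its middle on the centre line; x runs along the bar, any roll. Starts in its saddle; home in a saddle or in the rack's notches its centre line is 48.5 mm above the bench
- copper_saddle: grey saddle, fixed on the soak plate, that holds the copper bar at the start (four copper inlays). Four saddles in a row, 60 mm apart, in any order. V blocks 44 mm wide, 54 mm high over the bench, at x = +-36 mm; between them only a strip 10 mm wide, 8 mm high. Origin: underside, 20 mm above the bench; x along the bar, y along the row to the robot's left, yaw within 0.2
- brass_bar: loose round bar, brass, yellow, 16 mm thick, 100 mm long, under 0.25 kg, with fine ring marks 20 mm either side of its middle. Origin at its middle on the centre line; x runs along the bar, any roll. Starts in its saddle; home in a saddle or in the rack's notches its centre line is 51.3 mm above the bench
- brass_saddle: grey saddle, fixed on the soak plate, that holds the brass bar at the start (four brass inlays). Four saddles in a row, 60 mm apart, in any order. V blocks 44 mm wide, 54 mm high over the bench, at x = +-36 mm; between them only a strip 10 mm wide, 8 mm high. Origin: underside, 20 mm above the bench; x along the bar, y along the row to the robot's left, yaw within 0.2
- aluminium_bar: loose round bar, aluminium, bright silver, the thickest, 18 mm thick, 100 mm long, under 0.25 kg, with fine ring marks 20 mm either side of its middle. Origin at its middle on the centre line; x runs along the bar, any roll. Starts in its saddle; home in a saddle or in the rack's notches its centre line is 52.7 mm above the bench
- aluminium_saddle: grey saddle, fixed on the soak plate, that holds the aluminium bar at the start (four aluminium inlays). Four saddles in a row, 60 mm apart, in any order. V blocks 44 mm wide, 54 mm high over the bench, at x = +-36 mm; between them only a strip 10 mm wide, 8 mm high. Origin: underside, 20 mm above the bench; x along the bar, y along the row to the robot's left, yaw within 0.2
- steel_bar: loose round bar, blackened steel, nearly black, 14 mm thick, 100 mm long, under 0.25 kg, with fine ring marks 20 mm either side of its middle. Origin at its middle on the centre line; x runs along the bar, any roll. Starts in its saddle; home in a saddle or in the rack's notches its centre line is 49.9 mm above the bench
- steel_saddle: grey saddle, fixed on the soak plate, that holds the steel bar at the start (four black inlays). Four saddles in a row, 60 mm apart, in any order. V blocks 44 mm wide, 54 mm high over the bench, at x = +-36 mm; between them only a strip 10 mm wide, 8 mm high. Origin: underside, 20 mm above the bench; x along the bar, y along the row to the robot's left, yaw within 0.2
- measuring_rack: fixed, dark brown base 100 x 324 mm, 18 mm high; bronze V blocks (90 deg V, 28 wide, 14 deep, bottom 40 and top 54 mm above the bench; 44 wide, 10 thick) in pairs at x = +-36 mm, y = -90, -30, 30, 90 mm; open between a pair in the middle 50 mm. Origin: centre, bench height; y along the row to the robot's left, x along the bars, yaw within 0.2
- red_terminal: fixed red block 30 x 22 mm with red screw cap, top 60 mm above the bench, on one end of the measuring rack (rack y = +146 or -146 mm, changes); a like black terminal is on the other end. Origin: centre of its underside, 18 mm above the bench. Notch pairs lie 56, 116, 176 and 236 mm from it

How it is judged:
By the outcome, as a careful person would: the job done as asked, in the order asked, and still so for the second after the job is handed in, with the robot touching nothing.
It also fails if it takes over 106 s, if anything falls off the work surface, if the arm or the gripper's body presses on something with over 40 N, if the wrist force passes 120 N, or if a joint passes its speed limit or range.

## Working session

There is one attempt and no reset: what is moved stays moved. The work goes in short steps, each a Python script; the robot and the scene stay as the last script left them, time stands still between calls to the robot, and variables do not carry over. Pictures are saved under pics/ and viewed, at most 14 in all, crops included, and the job is handed in when it is done.

```bash
ls; mkdir -p pics
python3 - <<'E'
from plant import *
import cv2,numpy as np
for n in("scene","top"):
    p,d=grab_frame(n); cv2.imwrite(f"pics/{n}0.png",p[:,:,::-1]); np.save(f"pics/{n}0.npy",d)
    c=camera_info(n); print(n,c["mtx"].round(1).tolist(),c["pose"].round(3).tolist())
print(sensors.observe())
E
```

```text
pics
scene [[495.3, 0.0, 270.6], [0.0, 495.3, 208.6], [0.0, 0.0, 1.0]] [[-0.884, -0.354, 0.305, 0.123], [-0.467, 0.686, -0.557, 0.701], [-0.012, -0.635, -0.772, 1.021], [0.0, 0.0, 0.0, 1.0]]
top [[442.9, 0.0, 278.9], [0.0, 442.9, 213.1], [0.0, 0.0, 1.0]] [[0.005, -0.99, 0.142, 0.318], [-1.0, -0.008, -0.02, 0.01], [0.021, -0.142, -0.99, 1.288], [0.0, 0.0, 0.0, 1.0]]
{'time': 0.1, 'qpos': array([-1.33658434,  0.3327963 , -0.06468749,  1.46079281,  0.02157196,
        1.34988032, -0.088492  ]), 'joint_vel': array([ 0.00023701, -0.00255299, -0.00039303, -0.00294746,  0.00129468,
        0.00100595, -0.00044438]), 'joint_torque': array([ 1.23028723e-03, -6.24540639e+01,  2.43518420e-02, -3.90717030e+01,
       -6.15364895e-02,  3.66064254e-02,  6.29044303e-05]), 'eef_pos': array([0.15866909, 0.6042021 , 0.22187199]), 'ee_rot': array([-6.22113129e-05,  1.28049499e-01,  9.91767602e-01, -5.88225580e-04]), 'ft_force': array([0.63615455, 0.83958404, 0.16780751]), 'torque': array([-0.01981258,  0.01842934,  0.06452071]), 'finger_force': 0.0, 'grip_width': 0.08698441054567885}
```

View pics/top0.png

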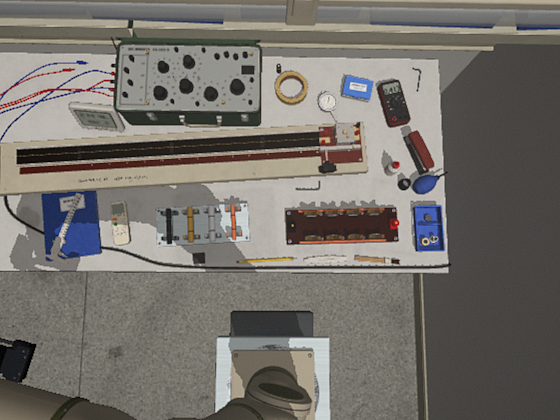

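View pics/scene0.png

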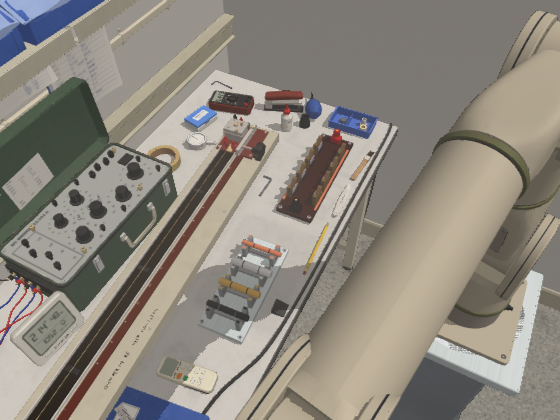

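The top view shows the bars left to right as steel (168,224), brass (190,224), aluminium (211,224) and copper (234,222). The rack is at about (342,225), with the red terminal at its right (-y) end (395,224). The scene view confirms the bar order and the red end. Next I'll measure the poses.

```bash
cat > see.py <<'E'
import numpy as np,cv2
from plant import *
def cloud(n,d):
    c=camera_info(n);K=c["mtx"];T=c["pose"];v,u=np.mgrid[:420,:560]
    P=np.stack([(u-K[0,2])/K[0,0]*d,(v-K[1,2])/K[1,1]*d,d],-1)
    return P@T[:3,:3].T+T[:3,3]
def ray(n,px,z):
    c=camera_info(n);K=c["mtx"];T=c["pose"]
    r=T[:3,:3]@np.linalg.solve(K,[px[0],px[1],1.]);o=T[:3,3]
    return (o+r*(z-o[2])/r[2])[:2]
E
python3 - <<'E'
from see import *
Z=dict(copper=.0485,brass=.0513,aluminium=.0527,steel=.0499)
for n in("top","scene"):
    p,d=grab_frame(n);C=cloud(n,d)
    for b in Z:
        for nm,z in((b+"_bar",Z[b]),(b+"_saddle",.02)):
            s=models.spot_point(nm,n); print(n,nm,[(round(q["conf"],2),(1e3*ray(n,q["location"],z)).round(1).tolist()) for q in s[:2]])
        m=models.outline_of(b+"_bar",n)
        if m:
            ys,xs=np.nonzero(m[0]["pixels"]); Q=np.array([ray(n,q,Z[b]) for q in zip(xs,ys)])*1e3
            w=np.linalg.eigh(np.cov(Q.T))[1][:,1]; print("   mask",round(m[0]["conf"],2),len(xs),Q.mean(0).round(1),"yaw",round(float(np.arctan(w[1]/w[0])),3),"len",np.ptp(Q@w).round())
    for nm,z in(("measuring_rack",0),("red_terminal",.018)):
        s=models.spot_point(nm,n); print(n,nm,[(round(q["conf"],2),(1e3*ray(n,q["location"],z)).round(1).tolist()) for q in s[:2]])
    m=models.outline_of("measuring_rack",n)[0]["pixels"]
    Q=C[m&(d>0)]; print("z hist",np.histogram(Q[:,2],np.arange(-.01,.075,.005))[0])
    for lo,hi in((.012,.024),(.047,.06)):
        S=Q[(Q[:,2]>lo)&(Q[:,2]<hi)]; print(lo,cv2.minAreaRect((S[:,:2]*1e3).astype(np.float32)),(S.mean(0)*1e3).round(1))
    np.save(f"pics/{n}C.npy",C);np.save(f"pics/{n}M.npy",m)
    # zoom
    x0,y0,w,h=(140,185,280,80) if n=="top" else (180,110,200,240)
    cv2.imwrite(f"pics/z_{n}.png",cv2.resize(p[y0:y0+h,x0:x0+w,::-1],None,fx=2.5,fy=2.5,interpolation=cv2.INTER_CUBIC))
E
```

```text
top copper_bar []
top copper_saddle [(0.63, [470.0, 110.9])]
   mask 0.57 174 [472.8 115.5] yaw 0.067 len 97.0
top brass_bar [(0.64, [467.1, 220.6]), (0.16, [463.7, 106.4])]
top brass_saddle [(0.54, [462.7, 234.8]), (0.17, [474.3, 184.8])]
   mask 0.68 146 [462.9 235.8] yaw 0.06 len 96.0
top aluminium_bar []
top aluminium_saddle [(0.58, [455.1, 169.1]), (0.35, [467.7, 297.9])]
   mask 0.61 212 [463.7 174.8] yaw 0.067 len 99.0
top steel_bar [(0.56, [457.0, 304.4])]
top steel_saddle [(0.6, [456.2, 296.8])]
   mask 0.52 198 [451.9 294.5] yaw 0.071 len 96.0
top measuring_rack [(0.89, [460.1, -189.6])]
top red_terminal [(0.42, [477.7, -347.4])]
z hist [   0    2    5    7  200 1757  885  108   35   69  146  136  180   74
    1    0]
0.012 ((464.0665283203125, -196.7966766357422), (100.61280059814453, 324.8431396484375), 2.016792058944702) [ 461.7 -194.9   18.7]
0.047 ((464.1047668457031, -196.05511474609375), (82.1495590209961, 223.9491424560547), 2.0042622089385986) [ 464.3 -195.9   52.6]
scene copper_bar [(0.73, [464.5, 229.5]), (0.59, [471.5, 120.2])]
scene copper_saddle [(0.69, [470.0
[... 244 characters left out ...]
63, [468.0, 171.7])]
scene aluminium_saddle [(0.51, [470.6, 174.8])]
   mask 0.64 298 [463.7 175.5] yaw 0.061 len 100.0
scene steel_bar [(0.87, [463.2, 297.6])]
scene steel_saddle [(0.6, [456.5, 299.3])]
   mask 0.53 301 [459.8 296. ] yaw 0.078 len 104.0
scene measuring_rack [(0.57, [461.1, -184.5])]
scene red_terminal [(0.64, [464.2, -344.0])]
z hist [   1    3    1   32  503 1361  226   71   91  133  170  141  149    5
    0    0]
0.012 ((466.3319091796875, -193.04212951660156), (100.3252944946289, 325.7223815917969), 2.4674642086029053) [ 461.8 -175.5   16.9]
0.047 ((464.8363952636719, -195.10992431640625), (82.26768493652344, 228.5264892578125), 1.2324589490890503) [ 460.1 -184.3   50.9]
```

View pics/z_scene.png

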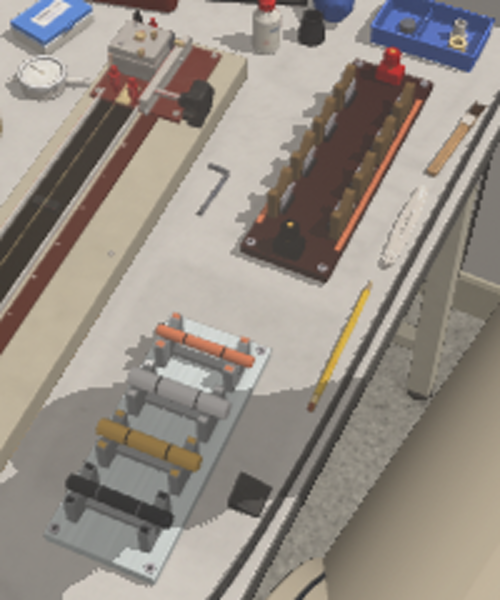

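The zoomed scene crop shows copper, aluminium, brass and steel in their saddles, and a stepped red terminal at (390,68) with a narrower cap. The open fingers (117 mm) would hit neighbouring bars 60 mm away. I'll tilt the gripper about each bar's axis with the -y finger raised and work from left to right. Next I'll check the terminal shape and IK.

```bash
cat > cfg.py <<'E'
import numpy as np
from scipy.spatial.transform import Rotation as R
Z=dict(steel=.0499,brass=.0513,aluminium=.0527,copper=.0485)
PLATE=(np.array([.4632,.2054]),.066); RACK=(np.array([.4644,-.1956]),.034)
PICK=dict(steel=(.09,19),brass=(.03,20),aluminium=(-.03,15),copper=(-.09,0))
PLACE=dict(steel=(-.09,22),brass=(-.03,18),aluminium=(.03,18),copper=(.09,23))
D=.007
def pose(frame,y,phi,z,s):
    """tilt phi about the bar, -y finger up; returns bar centre, tool axis, quaternion wxyz"""
    c,w=frame; ey=np.array([-np.sin(w),np.cos(w),0]); f=np.radians(phi); k=np.array([0,0,1.])
    u=-ey*np.cos(f)+k*np.sin(f); a=-ey*np.sin(f)-k*np.cos(f); yt=s*u
    q=R.from_matrix(np.stack([np.cross(yt,a),yt,a],1)).as_quat()
    return np.array([*c,z])+ey*y,a,np.array([q[3],*q[:3]])
E
python3 - <<'E'
from cfg import *
from plant import *
c,w=RACK;ex=np.array([np.cos(w),np.sin(w)]);ey=np.array([-ex[1],ex[0]])
for n in("top","scene"):
    C=np.load(f"pics/{n}C.npy");P=C.reshape(-1,3);L=np.c_[(P[:,:2]-c)@ex,(P[:,:2]-c)@ey,P[:,2]]*1e3
    for sg in(-1,1):
        T=L[(abs(L[:,0])<22)&(sg*L[:,1]>125)&(sg*L[:,1]<170)&(L[:,2]>24)]
        print(n,sg);
        for lo in range(24,66,7):
            t=T[(T[:,2]>=lo)&(T[:,2]<lo+7)]
            if len(t):print("  z",lo,len(t),"x",t[:,0].min().round(),t[:,0].max().round(),"y",t[:,1].min().round(),t[:,1].max().round())
for s in(1,-1):
    for F,T in((PLATE,PICK),(RACK,PLACE)):
        for b,(y,phi) in T.items():
            p,a,q=pose(F,y,phi,Z[b],s)
            print(s,b,[None if j is None else np.round(j,2).tolist() for j in(kinematics.ik(p+a*D-a*h,q) for h in(0,.09))])
E
```

```text
top -1
  z 24 11 x -15.0 12.0 y -150.0 -127.0
  z 31 37 x -15.0 14.0 y -157.0 -135.0
  z 38 8 x -13.0 13.0 y -153.0 -137.0
  z 45 2 x 0.0 3.0 y -137.0 -137.0
  z 52 20 x -9.0 8.0 y -154.0 -136.0
  z 59 21 x -7.0 7.0 y -154.0 -137.0
top 1
  z 24 6 x -21.0 -15.0 y 137.0 160.0
  z 31 28 x -16.0 13.0 y 134.0 155.0
  z 38 6 x -14.0 12.0 y 138.0 152.0
  z 45 3 x -9.0 2.0 y 147.0 155.0
  z 52 18 x -10.0 7.0 y 135.0 153.0
  z 59 21 x -7.0 7.0 y 139.0 153.0
scene -1
  z 24 24 x -12.0 18.0 y -155.0 -129.0
  z 31 35 x -12.0 15.0 y -153.0 -132.0
  z 38 5 x -7.0 10.0 y -147.0 -135.0
  z 45 16 x -7.0 11.0 y -146.0 -135.0
  z 52 22 x -7.0 11.0 y -156.0 -135.0
  z 59 5 x -5.0 6.0 y -147.0 -138.0
scene 1
  z 24 25 x -14.0 16.0 y 140.0 158.0
  z 31 52 x -13.0 17.0 y 136.0 159.0
  z 38 5 x -7.0 4.0 y 148.0 155.0
  z 45 14 x -9.0 12.0 y 144.0 157.0
  z 52 25 x -8.0 13.0 y 136.0 156.0
  z 59 14 x -4.0 8.0 y 143.0 159.0
1 steel [[-1.16, 0.5, 0.44, 1.73, 0.05, 1.16, -2.28], [-1.19, 0.44, 0.45, 1.62, 0.07, 1.34, -2.29]]
1 brass [[-1.1, 0.44, 0.44, 1.82, 0.11, 1.13, -2.24], [-1.14, 0.37, 0.44, 1.71, 0.13, 1.
[... 717 characters left out ...]
1 brass [[-0.84, 0.41, 0.12, 1.81, 0.25, 1.15, 0.79], [-0.87, 0.35, 0.11, 1.69, 0.24, 1.34, 0.79]]
-1 aluminium [[-0.76, 0.32, 0.18, 1.92, 0.2, 1.05, 0.94], [-0.79, 0.23, 0.16, 1.82, 0.2, 1.24, 0.93]]
-1 copper [[-0.72, 0.22, 0.42, 2.04, -0.11, 0.9, 1.4], [-0.75, 0.09, 0.43, 1.96, -0.04, 1.1, 1.34]]
-1 steel [[-0.5, 0.35, 0.83, 2.06, 0.16, 0.72, 1.78], [-0.68, 0.15, 0.92, 2.02, 0.31, 0.95, 1.66]]
-1 brass [[-0.54, 0.28, 0.78, 2.08, 0.15, 0.79, 1.71], [-0.71, 0.09, 0.86, 2.03, 0.28, 1.02, 1.6]]
-1 aluminium [[-0.61, 0.23, 0.7, 2.11, 0.22, 0.83, 1.53], [-0.71, 0.05, 0.71, 2.05, 0.32, 1.07, 1.44]]
-1 copper [[-0.66, 0.23, 0.54, 2.13, 0.37, 0.89, 1.24], [-0.7, 0.08, 0.48, 2.05, 0.4, 1.13, 1.19]]
```

```bash
cat > act.py <<'E'
from cfg import *
from plant import *
d=dict(steel=.006,brass=.007,aluminium=.007,copper=.007); S=-1
PLACE["steel"]=(-.09,23)
UP=np.array([0,0,1.])
def st(msg):
    o=sensors.observe();print(msg,"t",round(o["time"],1),"w",round(o["grip_width"]*1e3,1),"ff",round(o["finger_force"],1),"F",o["ft_force"].round(1),"p",(o["eef_pos"]*1e3).round(1))
def pick(b,squeeze=20):
    y,phi=PICK[b];p,a,q=pose(PLATE,y,phi,Z[b],S);t=p+a*d[b]
    arm.move_to(t-a*.07,q)
    hit=arm.line_to(t,vel=.08,force_limit=8);st(f"{b} down hit={hit}")
    if hit: return False
    close_gripper(squeeze);st("closed")
    arm.line_to(t+UP*.08,vel=.12);st("lifted"); return True
def over(b,h=.07):
    y,phi=PLACE[b];p,a,q=pose(RACK,y,phi,Z[b],S);arm.move_to(p+a*d[b]+UP*h,q)
def lay(b,retreat=None):
    y,phi=PLACE[b];p,a,q=pose(RACK,y,phi,Z[b],S);t=p+a*d[b]
    arm.line_to(t+UP*.018,vel=.1)
    hit=arm.line_to(t-UP*.001,vel=.02,force_limit=4);st(f"{b} laid hit={hit} target {(t*1e3).round(1)}")
    open_jaws();st("open")
    o=sensors.observe()["eef_pos"]
    arm.line_to(o+(UP if retreat else -a)*.07,vel=.12);st("up")
E
python3 - <<'E'
from act import *
if pick("steel"): over("steel")
import cv2
p,_=grab_frame("scene");cv2.imwrite("pics/s1.png",cv2.resize(p[60:380,150:500,::-1],None,fx=1.8,fy=1.8))
st("")
E
```

```text
steel down hit=False t 4.3 w 87.1 ff 0.0 F [-0.   0.3 -0.2] p [457.6 293.7  44.7]
closed t 5.5 w 13.3 ff 20.0 F [-0.9 -4.6  3.7] p [457.5 292.3  44.4]
lifted t 6.3 w 13.5 ff 20.0 F [ 1.1 -0.4 -2.1] p [457.  293.1 123.5]
 t 8.4 w 13.1 ff 20.0 F [ 0.2 -0.1 -1.5] p [ 468.3 -286.9  114.4]
```

View pics/s1.png

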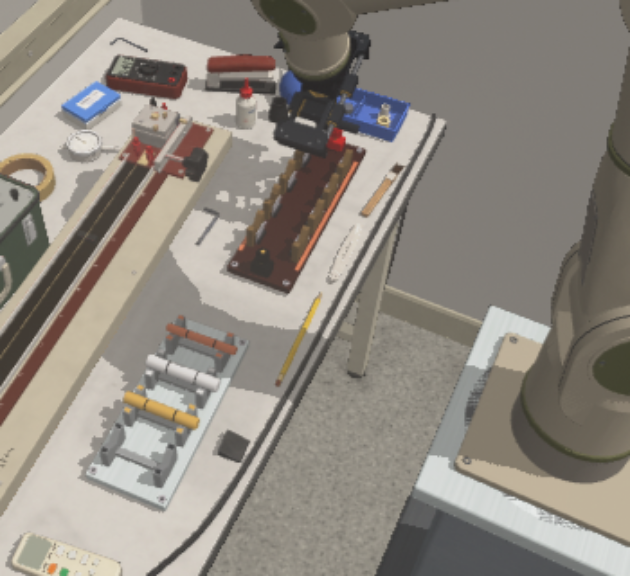

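Steel is held at 13 mm over the red-end notch, and the other three bars are undisturbed. Laying it now.

```bash
sed -i 's/.2054\])/.2040])/' cfg.py
python3 - <<'E'
from act import *
lay("steel")
arm.line_to(sensors.observe()["eef_pos"]+np.array([0,.25,.05]),vel=.3)
import cv2
p,_=grab_frame("scene");cv2.imwrite("pics/s2.png",cv2.resize(p[100:300,200:400,::-1],None,fx=2.9,fy=2.9,interpolation=cv2.INTER_CUBIC))
E
```

```text
steel laid hit=True target [ 467.5 -287.9   44.4] t 9.9 w 13.4 ff 20.0 F [ 1.3 -1.8  1.3] p [ 467.5 -288.3   45.8]
open t 11.2 w 86.6 ff 0.0 F [0.8 0.1 0. ] p [ 466.9 -287.8   45.4]
up t 11.9 w 86.8 ff 0.0 F [-0.   0.3  0.2] p [ 465.6 -260.5  109.4]
```

View pics/s2.png

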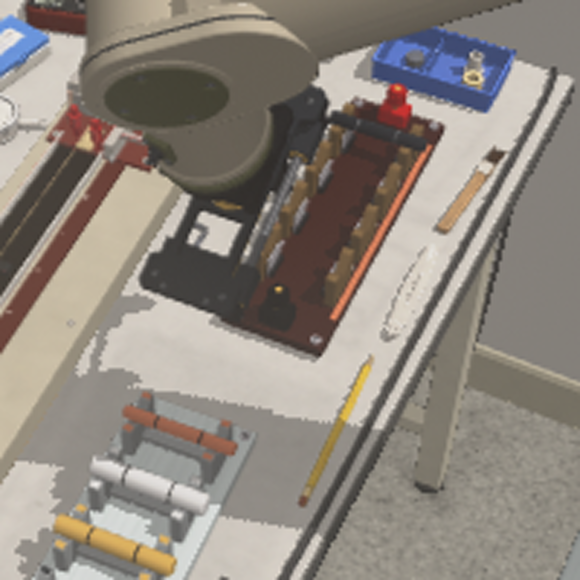

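Steel lies in the notch pair next to the red terminal, at about (375,130) in the crop. Brass and aluminium are next.

Run:
```python
from act import *
for b in("brass","aluminium"):
    if not pick(b): raise SystemExit
    over(b); lay(b)
arm.line_to(sensors.observe()["eef_pos"]+np.array([0,.2,.05]),vel=.3)
import cv2
p,_=grab_frame("scene");cv2.imwrite("pics/s3.png",cv2.resize(p[100:300,200:400,::-1],None,fx=2.9,fy=2.9,interpolation=cv2.INTER_CUBIC))
```

```text
brass down hit=False t 15.1 w 87.1 ff 0.0 F [ 0.3 -0.2 -0.8] p [461.6 232.   45.1]
closed t 16.2 w 15.3 ff 20.0 F [ 0.3  1.2 -0.2] p [461.4 231.8  44.7]
lifted t 17.0 w 15.6 ff 20.0 F [ 1.   0.1 -1.3] p [461.  231.2 124. ]
brass laid hit=True target [ 465.5 -227.7   44.6] t 20.2 w 15.3 ff 20.0 F [ 1.  -2.5  1.7] p [ 465.4 -228.1   45.8]
open t 21.5 w 86.7 ff 0.0 F [-0.1 -0.5 -0.6] p [ 464.8 -227.7   45.5]
up t 22.2 w 86.9 ff 0.0 F [1.4 0.3 0.2] p [ 463.7 -206.1  111.6]
aluminium down hit=False t 24.7 w 87.0 ff 0.0 F [ 0.1  0.3 -0.2] p [465.6 172.6  46.3]
closed t 25.9 w 17.1 ff 20.0 F [0.5 1.2 0.2] p [465.3 172.5  45.9]
lifted t 26.7 w 17.6 ff 20.0 F [-0.6 -0.5 -1.4] p [464.9 172.  125.3]
aluminium laid hit=True target [ 463.5 -167.8   46. ] t 29.4 w 17.2 ff 20.0 F [ 0.9 -1.3  1.8] p [ 463.4 -168.2   47.2]
open t 30.7 w 87.0 ff 0.0 F [-0.8 -0.5  0.3] p [ 462.9 -167.8   47. ]
up t 31.4 w 87.2 ff 0.0 F [-0.4 -0.1 -0.7] p [ 461.8 -146.2  113.1]
```

View pics/s3.png

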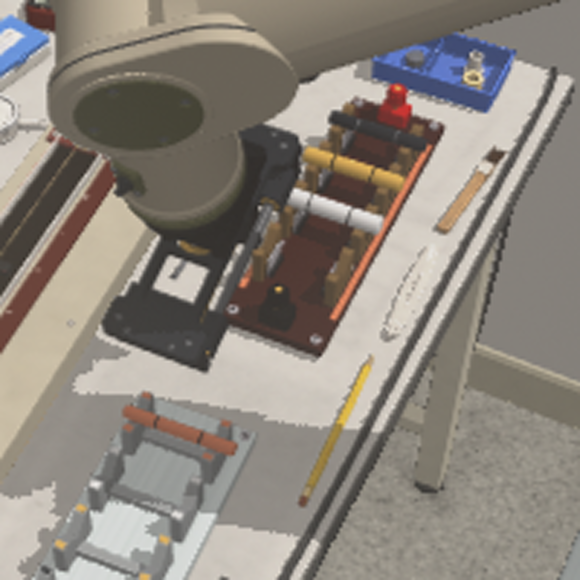

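Brass and aluminium are seated in notches 2 and 3, at crop (355,165) and (335,207). Copper goes last: its lower finger will open against the black terminal, so I'll tilt more and drop the squeeze before opening.

Run:
```python
from act import *
PLACE["copper"]=(.09,28)
p,a,q=pose(RACK,.09,28,Z["copper"],S); print(kinematics.ik(p+a*.007,q),kinematics.ik(p+a*.007+UP*.07,q))
if not pick("copper"): raise SystemExit
over("copper"); t=p+a*d["copper"]
arm.line_to(t+UP*.018,vel=.1)
print(arm.line_to(t-UP*.001,vel=.02,force_limit=4));st("laid");print(t)
close_gripper(4);st("soft")
open_jaws();st("open")
arm.line_to(sensors.observe()["eef_pos"]+UP*.08,vel=.06);st("up")
arm.line_to(sensors.observe()["eef_pos"]+np.array([0,.25,.08]),vel=.3);st("away")
import cv2
p,_=grab_frame("scene");cv2.imwrite("pics/s4.png",cv2.resize(p[120:240,260:380,::-1],None,fx=4.5,fy=4.5,interpolation=cv2.INTER_CUBIC))
```

```text
[-0.7708847   0.26754495  0.60451561  2.13129285  0.42667121  0.908378
  1.14206714] [-0.78997631  0.1239277   0.60514151  2.08402698  0.47060945  1.08348292
  1.16867981]
copper down hit=False t 33.8 w 87.1 ff 0.0 F [ 0.5  0.3 -0.5] p [469.5 114.3  41.9]
closed t 35.0 w 11.4 ff 20.0 F [-0.3  2.1  0.2] p [469.1 114.4  41.5]
lifted t 35.8 w 11.1 ff 20.0 F [ 0.2 -0.8 -0.9] p [468.7 114.  120.8]
True
laid t 38.1 w 11.5 ff 20.0 F [ 1.2 -1.3  1.4] p [ 461.3 -109.3   43.5]
[ 0.4614523  -0.10893642  0.04231937]
soft t 38.3 w 11.6 ff 4.0 F [ 1.5 -2.6  2.4] p [ 461.1 -109.3   43.5]
open t 39.2 w 51.0 ff 4.1 F [-0.4 -5.7  5.3] p [ 460.8 -110.6   43.9]
up t 40.7 w 87.1 ff 0.0 F [ 0.5  0.1 -0.3] p [ 460.6 -110.7  123.7]
away t 41.7 w 87.2 ff 0.0 F [-0.6 -0.8 -0.2] p [460.4 137.5 203.3]
```

View pics/s4.png

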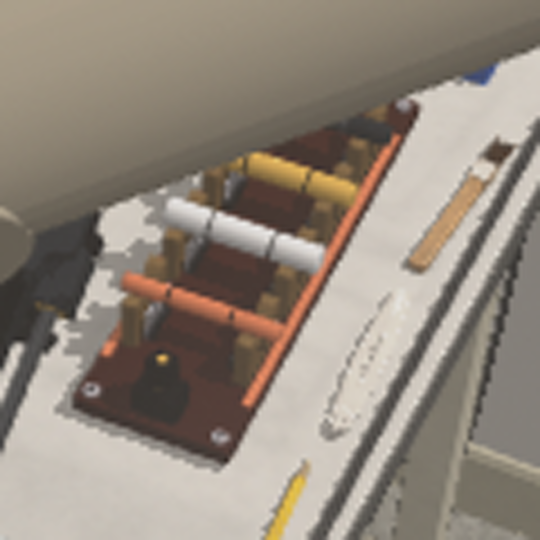

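Copper is in the notch next to the black terminal at (205,305), with aluminium (245,235) and brass (300,175) behind it. The jam force was only about 4 N. I'll check all four numerically from a clear pose.

Run:
```python
from act import *
from see import ray,cloud
import cv2
arm.set_joints([-1.337,0.332,-0.065,1.46,0.022,1.35,-0.088])
c,w=RACK;ex=np.array([np.cos(w),np.sin(w)]);ey=np.array([-ex[1],ex[0]])
for n in("top","scene"):
    p,_=grab_frame(n);C=cloud(n,_)
    for b in Z:
        m=models.outline_of(b+"_bar",n)
        if not m: print(n,b,"none");continue
        M=m[0]["pixels"];ys,xs=np.nonzero(M);Q=np.array([ray(n,q,Z[b]) for q in zip(xs,ys)])
        v=np.linalg.eigh(np.cov(Q.T))[1][:,1]
        print(n,b,round(m[0]["conf"],2),"rack xy",(1e3*(Q.mean(0)-c)@np.c_[ex,ey]).round(1),"yaw",round(float(np.arctan(v[1]/v[0])),3),"top z",(np.percentile(C[M][:,2],90)*1e3).round(1),"expect",round(1e3*Z[b]+dict(steel=7,brass=8,aluminium=9,copper=6)[b],1))
    if n=="scene": cv2.imwrite("pics/s5.png",cv2.resize(p[120:240,260:380,::-1],None,fx=4.5,fy=4.5,interpolation=cv2.INTER_CUBIC))
```

```text
top steel 0.46 rack xy [  3.2 -90.7] yaw 0.03 top z 59.7 expect 56.9
top brass 0.72 rack xy [ -0.3 -31. ] yaw 0.03 top z 62.0 expect 59.3
top aluminium 0.67 rack xy [  9.5 486.5] yaw 0.073 top z 55.2 expect 61.7
top copper 0.62 rack xy [-2.5 89.2] yaw 0.024 top z 57.9 expect 54.5
scene steel 0.61 rack xy [  3.4 -89.1] yaw 0.018 top z 56.6 expect 56.9
scene brass 0.5 rack xy [  0.2 -28.9] yaw 0.022 top z 58.2 expect 59.3
scene aluminium 0.78 rack xy [-0.4 31. ] yaw 0.038 top z 61.1 expect 61.7
scene copper 0.67 rack xy [-1.4 90.7] yaw 0.03 top z 54.3 expect 54.5
```

View pics/s5.png

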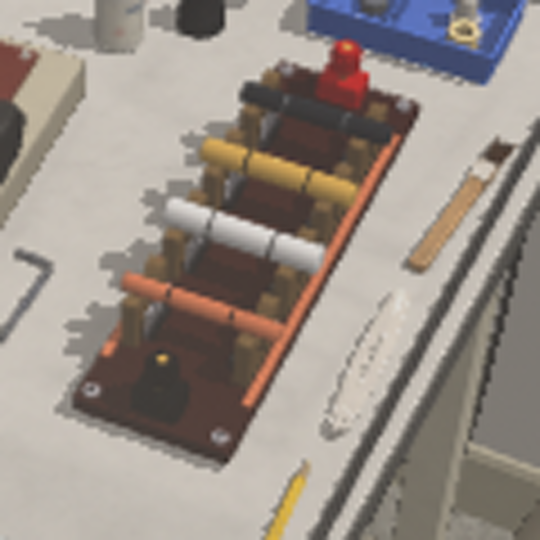

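From the red terminal (345,70) the order is steel, brass, aluminium, copper. All four are at home height and centred to within about 3 mm.

```bash
python3 -c "
from plant import job
print(job.hand_in())"
```

```text
the job is handed in; nothing more can be done
None
```

All four bars lie home in the rack notches, in order from the red terminal (steel, brass, aluminium, copper) and centred to about 3 mm, and the job is handed in.

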